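Put the focus gauge away in the double-latched chest

TASK

The stepped focus gauge belongs in the bolted plywood chest. Swing the catch out from behind the bolt, draw the bolt, open the lid right back and lay the gauge flat in the empty left-hand bay; then shut the lid and shoot the bolt fully home again (the catch may stay aside). Leave the other things on the worktop where they are.

Things in the scene. Friction and masses are not known exactly. Their poses are not given: they have to be found in the camera images.
- focus_stick: The focus gauge: a stepped bar 18 wide (x), 110 long (y), in mm: 22 high for y +10 to +55, 17 high for y -22 to +10, 12 high for y -55 to -22; about 50 g. Origin at the centre of its underside, z up. Lies flat on the worktop, left or right of the chest; grip across its 18 mm width, about y = +5.
- chest: Plywood chest with aluminium edging, fixed, 180 deep (x) x 204 wide (y) x 70 high with lid (mm), turned by up to 12 degrees. Origin at the centre of its underside; x points to the lid's hinge (away from the robot), y left, z up. Walls 6 thick, rim at z = 62, inner floor at z = 8. The lid covers x -48 to 88; a fixed ledge, top z = 70, covers x -90 to -50.
- bay (a point): Centre of the inner floor of the empty left-hand bay as seen through the open mouth: chest (18, 50, 8) mm, axes parallel to the chest's. Clear floor 132 (x) x 92 (y). A divider at y = 0 of the chest, 8 thick, up to z = 48, parts it from the right-hand bay (-y), which is full of V-blocks and small parts up to z = 40.
- catch (a joint): First catch: a flat steel arm on the lid, 12 wide, 64 long, turning about an upright pin at chest (74, 0) mm. Near 0 rad (start, +-0.12) it points to the front and stands as a strut behind the bolt's tail, which blocks the bolt. Positive anticlockwise from above (arm's front end goes to -y); turns to 1.65 either way, stays where left; 0.03 Nm. Beyond 1.2 it is well clear.
- catch_grip (a point): On the catch's round upright grip post, 16 mm thick, 40 mm from the pin; the point lies 34 mm above the lid's top, 8 mm below the post's top. The arm under it has its top 16 mm above the lid. Frame turns with the catch.
- bolt (a joint): Second latch: a flat steel bolt, 16 wide, 12 high, sliding on the lid along the chest's x. 0 m: fully home, its nose 32 mm past the lid's front edge, under the staple, so that the lid cannot rise. Drawn towards the hinge (+x), up to 0.030; clear of the staple from 0.021. Friction 2.5 N, stays where left.
- bolt_knob (a point): On the bolt's round upright knob post, 16 mm thick, 8 mm below its top, 34 mm above the lid's top; at chest (0, 0) when home. The bolt's guides in front of it (chest x -46 to -16, y -16 to 16) reach 23 mm above the lid, the staple on the ledge (x -78 to -60, y -19 to 19) 27 mm. Axes parallel to the lid's.
- lid (a joint): The lid, 136 x 204 x 8 mm, 0.6 kg with its fittings, hinged at its far edge. 0 rad: shut; opens upward and away from the robot to 1.8 rad, where its weight holds it (upright at 1.57). The hinge is damped (0.3 Nm s/rad): let go well before upright, the lid sinks gently shut by itself in about two seconds.
- lid_hinge (a point): Middle of the lid's hinge axis: chest (88, 0, 70) mm. The axis is the chest's y. Frame turns with the lid; the lid's top is its z = 0, and the lid runs from x = -136 to 0.
- lid_handle_left (a point): Middle of the left bar handle on the lid: round steel bar, 10 mm thick, 64 mm long along y, 34 mm above the lid's top, 14 mm from its front edge; lid-hinge frame (-122, 64, 34) mm. Mind the laser head of the station beyond it: it hangs over the worktop at world x > 0.72, y 0.12 to 0.29, z 0.26 to 0.46 m.
- lid_handle_right (a point): The same on the right: lid-hinge frame (-122, -64, 34) mm.
- alcohol_bottle: Upright white bottle, 59 mm across, 152 high, beside one of the chest's far corners. Origin at the centre of its underside. Leave it standing.
- tape_roll: Roll of tape lying flat, 67 mm across, 19 high, beside the other far corner. Origin at the centre of its underside.
- screwdriver: Screwdriver, 25 x 167 (y) x 24 mm; a bystander on the left. Origin at the centre of its underside.
- brush: Dust brush, 29 x 142 (y) x 12 mm; a bystander beside the chest. Origin at the centre of its underside.
- marker_black: Marker pen, 16 x 128 (y) x 14 mm; a bystander beside the chest. Origin at the centre of its underside.
- parts_tin: Small round tin, 62 mm across, 29 high; a bystander on the right. Origin at the centre of its underside.

How it is judged:
On the way, in this order (a step that is already met when the one before it is completed fails the run):
1. the catch is swung aside while the bolt is still home ((value of joint catch above 0.3 rad or value of joint catch below -0.3 rad) and value of joint bolt below 0.008 m), for 0.1 s.
2. the bolt is drawn clear of its staple, the lid still shut (value of joint bolt above 0.021 m and value of joint lid below 0.06 rad), for 0.1 s.
3. the lid is open right back (value of joint lid above 1.6 rad), for 0.3 s.
4. the gauge lies flat in the left-hand bay, let go, with the lid open (value of joint lid above 1.4 rad and z of focus_stick in the frame of chest below 0.013 m and y of focus_stick in the frame of chest between 0.01 and 0.09 m and x of focus_stick in the frame of chest between -0.06 and 0.06 m and angle between focus_stick's own z axis and vertical below 0.1 rad and contact force between the fingers and focus_stick below 0.1 N), for 0.2 s.
5. the lid is shut with the bolt still drawn (value of joint lid below 0.04 rad and value of joint bolt above 0.015 m), for 0.1 s.
At the end, for the whole second after the job is handed in: The gauge lies flat (within 0.1 rad) and still on the floor of the left-hand bay, the lid is shut (under 0.03 rad) and the bolt is home under the staple (within 8 mm) (value of joint lid below 0.03 rad and value of joint bolt below 0.008 m and z of focus_stick in the frame of chest between 0.003 and 0.013 m and y of focus_stick in the frame of chest between 0.01 and 0.09 m and x of focus_stick in the frame of chest between -0.06 and 0.06 m and angle between focus_stick's own z axis and vertical below 0.1 rad and linear speed of focus_stick below 0.02 m/s); the robot touches nothing.
It fails at once if the bottle is tipped or shifted by more than 30 mm (angle between alcohol_bottle's own z axis and vertical above 0.4 rad or distance of alcohol_bottle from where it was at the start of the episode above 0.03 m).
It fails at once if another bystander is shifted by more than 30 mm (distance of any of tape_roll, screwdriver, brush, marker_black, parts_tin from where it was at the start of the episode above 0.03 m).
It also fails if it takes over 72 s, if anything falls off the work surface, if the arm or the gripper's body presses on something with over 40 N, if the wrist force passes 120 N, or if a joint passes its speed limit or range.

ROBOT

A 6-joint arm with a two-finger parallel gripper is mounted at the origin on a cart in front of the work surface, level with it; the furniture and walls round the work are solid. World frame = base frame: x ahead of the robot, y to its left, z up, the work surface at z = 0. Lengths are in m, angles in rad, forces in N, time in s.
With the tool pointing down it reaches from about 0.35 to 0.85 m from the base axis. Payload 8.1 kg.
Tool frame: the origin (TCP) lies on the centre line of the jaws, within the pads' length; the fingertips stand 22 mm ahead of it and the grasp point (between the pads) lies 3 mm ahead of it; z points along the fingers, y is the line along which they close (so a half turn about z gives the same grasp; the last joint's range is limited). The gripper opens to 93 mm and grips with 3 to 60 N. Pads are 15 mm wide; open, the fingers measure 128 mm over their backs; the gripper's body (75 mm by 188 mm) begins 65 mm behind the grasp point.
Start: joints at [1.264, 0.13, 1.488, -0, 1.523, -0.085], TCP at [0.132, 0.585, 0.241] pointing down, gripper open.
Joint ranges: [-2.96, 2.96], [-0.89, 2.26], [0.02, 2.5], [-1.34, 4.48], [0, 2.73], [-2.66, 2.66]. Speed limits (rad/s): [2.39, 2.39, 2.79, 3.14, 3.14, 3.14].

INTERFACE

Orientations are given as a rotation vector (axis times angle).
In Python, from plant import robot, camrig, close_job gives the robot as it stands (robot), with the cameras (camrig) and the job as plain functions.
- The arm moves only by the shell command python3 inch.py 'ROWS' [FORCE]. ROWS is a JSON list of rows, 1 to 20 of them, each of 5 numbers: the finger opening in m, then dx, dy, dz in m, then a turn about the tool's z in rad; each row shifts and turns the commanded pose from where the row before left it, along the tool's axes as they then stand; what a row does not reach is not made up. A row lasts 1/10 s, in which the tool goes at most 0.05 m and 0.15 rad, less where a joint would pass 70% of its speed; a pose out of reach is approached as far as the arm can. The fingers move at their own pace and stop on an object; FORCE is the grip in N (left out, the last holds). Time passes only in rows, so rows that do not move let the fingers close. It prints the time, the measured TCP pose, the force, the opening and the grip force at its end.
- robot.read_state(): the state, without advancing time (a new reading comes with each control period).
- camrig.read_camera(name): name is "scene" or "top" or "wrist"; returns a dict with "image" (480x640x3 uint8, red, green, blue), "fx", "fy", "cx", "cy" (pixels), "R" (3x3) and "t" (3): a world point X has camera coordinates R X + t. Camera axes: x right, y down, z forward; pixel columns grow to the right and rows downward; lengths in m; the calibration is good to about 2 mm. A picture is of the moment at which its call begins. There is no depth.
- close_job(): hands the job in; it is judged then, once.
The state is a dict: "t": time; "q": joint angles; "dq": joint speeds; "joint_torque": joint torques, N m; "tool_pos": TCP position; "orientation": TCP orientation; "force": force on the tool from outside, world axes, zero at the start; "wrist_torque": the same for the moment, N m; "opening": finger opening in m; "gripper_force": force on a finger pad.
Only numpy, scipy, OpenCV 4.12 (cv2) and the standard library are available. Lean on these libraries where they do the work, as an engineer would, in place of code of your own. Each camera call takes 0.05 s, during which the arm holds its last target. There are 200 camera calls.

## Working session

There is one attempt and no reset: what is moved stays moved. The work goes in short steps, Python scripts to look and compute and a shell command to move; the robot and the scene stay as the last step left them, time stands still between calls to the robot, and variables do not carry over. Pictures are saved under pics/ and viewed, at most 14 in all, crops included, and the job is handed in when it is done.

```bash
ls; mkdir -p pics
python3 - <<'E'
from plant import robot, camrig, close_job
import cv2,json,numpy as np
s=robot.read_state();print(s)
for n in ("top","scene"):
    c=camrig.read_camera(n);cv2.imwrite(f"pics/{n}0.png",c["image"][:,:,::-1])
    print(n,c["fx"],c["fy"],c["cx"],c["cy"],np.round(c["R"],4).tolist(),np.round(c["t"],4).tolist())
E
```

```text
inch.py
pics
plant.py
{'t': 0.0, 'q': array([ 1.26360688e+00,  1.31120747e-01,  1.48929257e+00, -2.77804482e-06,
        1.52301921e+00, -8.53965462e-02]), 'dq': array([ 0.00104005, -0.00132466, -0.00130474, -0.00109905,  0.00149267,
       -0.00107737]), 'joint_torque': array([ 6.35819961e-04, -5.59866643e+01, -4.91739178e+01,  7.68445828e-02,
        3.58843070e-02, -2.29586140e-04]), 'tool_pos': array([0.13180013, 0.58478972, 0.23960427]), 'orientation': array([-3.47638053e-01, -3.12193958e+00,  2.83509383e-03]), 'force': array([-0.13049676,  0.01737766,  0.19976843]), 'wrist_torque': array([0.04563044, 0.00741637, 0.01170726]), 'gripper_force': 0.0, 'opening': 0.09315520782546179}
top 466.01623451650323 466.01623451650323 311.4111605145041 235.70689761598624 [[-0.0242, -0.9994, -0.0229], [-0.9889, 0.0273, -0.1459], [0.1464, 0.0191, -0.989]] [-0.0243, 0.5834, 1.1213]
scene 604.6592404748891 604.6592404748891 314.09542171066863 240.19395239013195 [[0.8723, -0.4889, -0.0104], [-0.327, -0.5674, -0.7557], [0.3636, 0.6626, -0.6548]] [-0.5301, 0.215, 1.3072]
```

View pics/top0.png

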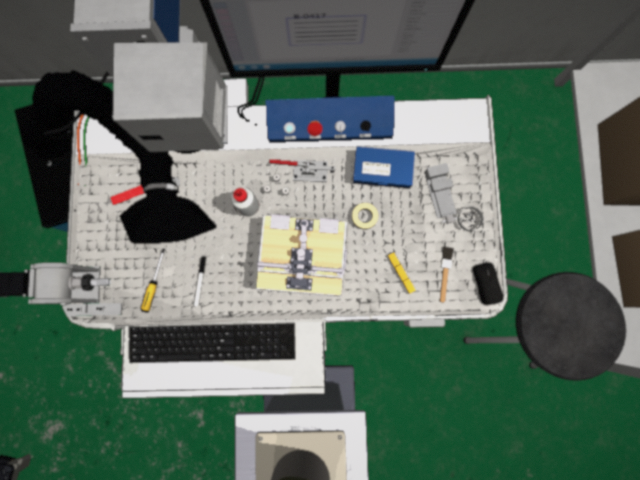

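View pics/scene0.png

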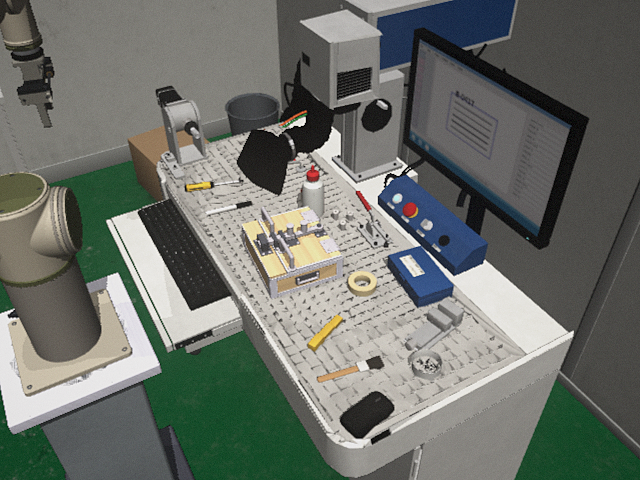

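The top view shows the chest at about (302,255), the yellow gauge at (400,272) to its right, the bottle at (243,200), tape at (364,215), marker at (200,280), brush at (446,275). In the scene view the gauge is at (325,332) and the chest at (292,250). I'll enlarge both crops for measuring.

```bash
cat > h.py <<'E'
from plant import robot, camrig, close_job
import cv2,numpy as np
def ray(c,u,v,z):
    R=np.array(c["R"]);t=np.array(c["t"]);o=-R.T@t
    d=R.T@np.array([(u-c["cx"])/c["fx"],(v-c["cy"])/c["fy"],1.]);return o+d*(z-o[2])/d[2]
def proj(c,X):
    p=np.array(c["R"])@np.array(X)+np.array(c["t"]);return np.array([c["cx"]+c["fx"]*p[0]/p[2],c["cy"]+c["fy"]*p[1]/p[2]])
def yellow(c):
    h=cv2.cvtColor(c["image"],cv2.COLOR_RGB2HSV);return cv2.inRange(h,(15,60,80),(35,255,255))
def state():
    from scipy.spatial.transform import Rotation as Ro
    s=robot.read_state();return s,s["tool_pos"],Ro.from_rotvec(s["orientation"]).as_matrix()
E
python3 - <<'E'
from h import *
c=camrig.read_camera("top");d=camrig.read_camera("scene")
for n,k in(("top",c),("scene",d)):
    m=yellow(k);cs,_=cv2.findContours(m,0,2)
    for q in cs:
        if cv2.contourArea(q)>60:
            r=cv2.minAreaRect(q);print(n,cv2.contourArea(q),np.round(r[0],1),np.round(r[1],1),round(r[2],1), [np.round(ray(k,*b,.07),3)[:2].tolist() for b in cv2.boxPoints(r)])
a=cv2.resize(c["image"][205:305,230:420],None,fx=4,fy=4,interpolation=2)
b=cv2.resize(d["image"][190:350,230:400],None,fx=4,fy=4,interpolation=2)[:600]
cv2.imwrite("pics/a1.png",a[:,:,::-1]);
b=cv2.resize(d["image"][195:300,230:350],None,fx=5.5,fy=5.5,interpolation=2)
cv2.imwrite("pics/b1.png",b[:,:,::-1])
E
```

```text
top 248.5 [148.3 296.9] [10.  29.4] 16.4 [[0.41, 0.378], [0.478, 0.359], [0.47, 0.336], [0.403, 0.354]]
top 371.5 [321.9 284.3] [37.2 15.4] 5.4 [[0.447, -0.016], [0.484, -0.02], [0.473, -0.109], [0.437, -0.104]]
top 398.0 [275.3 280.3] [36.8 14.7] 4.1 [[0.459, 0.095], [0.494, 0.093], [0.486, 0.004], [0.451, 0.007]]
top 146.0 [443.7 284.5] [ 6.  33.3] 6.0 [[0.414, -0.339], [0.492, -0.352], [0.491, -0.366], [0.412, -0.353]]
top 347.5 [401.1 272.6] [45.3  8.9] 59.9 [[0.526, -0.219], [0.536, -0.238], [0.441, -0.287], [0.431, -0.268]]
top 1008.5 [323.7 246.6] [35.5 39.7] 4.1 [[0.507, -0.022], [0.604, -0.031], [0.595, -0.117], [0.499, -0.107]]
top 1060.5 [281.1 241.1] [36.6 43.9] 4.1 [[0.518, 0.083], [0.626, 0.075], [0.617, -0.015], [0.51, -0.005]]
top 440.0 [364. 216.] [24. 24.] 90.0 [[0.654, -0.142], [0.653, -0.2], [0.593, -0.198], [0.595, -0.139]]
scene 201.0 [337.4 373.7] [ 6.4 42.2] 74.7 [[0.392, -0.394], [0.473, -0.41], [0.468, -0.424], [0.388, -0.408]]
scene 400.0 [325. 332.] [11.3 45.3] 45.0 [[0.411, -0.315], [0.51, -0.273], [0.513, -0.301], [0.415, -0.34]]
scene 543.0 [362. 283.] 
[... 467 characters left out ...]
017], [0.642, -0.025], [0.609, -0.12], [0.497, -0.11]]
scene 604.5 [264.6 248.7] [63.8 16.6] 62.4 [[0.457, 0.091], [0.502, 0.1], [0.473, -0.117], [0.433, -0.122]]
scene 420.0 [292.  221.8] [20.7 39.4] 75.4 [[0.53, 0.083], [0.632, 0.071], [0.604, -0.005], [0.507, 0.008]]
scene 152.0 [198.2 186.2] [ 7.7 24.6] 82.4 [[0.395, 0.323], [0.457, 0.304], [0.446, 0.27], [0.385, 0.289]]
scene 1279.0 [ 21.5 193. ] [40. 43.] 90.0 [[-0.031, 0.63], [0.072, 0.57], [0.038, 0.385], [-0.057, 0.44]]
scene 171.5 [184.  137.3] [16.1 14.7] 74.1 [[0.461, 0.597], [0.507, 0.598], [0.487, 0.508], [0.443, 0.508]]
scene 1028.0 [154.7 158.9] [57.6 38.6] 70.0 [[0.324, 0.632], [0.443, 0.652], [0.396, 0.347], [0.292, 0.338]]
```

View pics/a1.png

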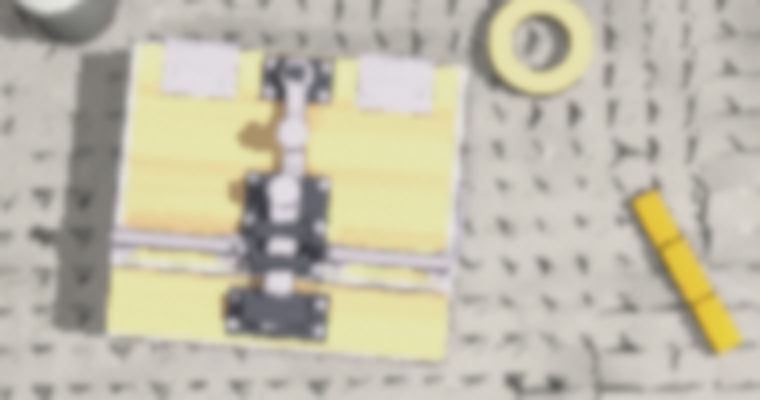

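View pics/b1.png

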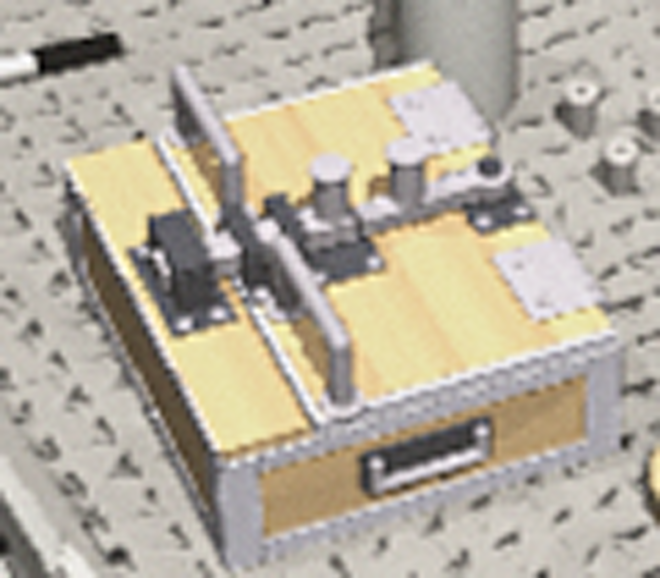

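Top crop: chest corners at (137,42), (466,66), (107,334), (445,360), knob top (285,190), post top (292,132), gauge ends (647,197) and (731,348). The scene crop shows bar handles left and right and both posts. Next is the chest pose, plus a closer look at the gauge's steps.

Run:
```python
from h import *
c=camrig.read_camera("top");d=camrig.read_camera("scene")
P=lambda x,y,z:ray(c,230+(x-1.5)/4,205+(y-1.5)/4,z)
Q=lambda x,y,z:ray(d,230+(x-2)/5.5,195+(y-2)/5.5,z)
co=np.array([P(137,42,.07),P(466,66,.07),P(107,334,.07),P(445,360,.07)]);print(co.round(4))
mod=np.array([[90,102],[90,-102],[-90,102],[-90,-102]])/1000
o=co[:,:2].mean(0);H=(mod.T@(co[:,:2]-o));th=np.arctan2(H[0,1]-H[1,0],H[0,0]+H[1,1]);print("chest",o,np.degrees(th))
R=np.array([[np.cos(th),-np.sin(th)],[np.sin(th),np.cos(th)]]);print("resid mm",((co[:,:2]-o)@R-mod).round(4).tolist())
L=lambda p:((p[:2]-o)@R).round(4)
print("top: knob",L(P(285,188,.112)),"post",L(P(292,132,.112)))
print("scene: knob",L(Q(333,165,.112)),"post",L(Q(408,150,.112)),"corners NL,NR,FL",L(Q(66,163,.07)),L(Q(218,460,.07)),L(Q(612,338,.07)))
for a,b in((647,197),(672,243),(706,296),(731,348)):print("g",P(a,b,.018).round(4))
b=cv2.resize(d["image"][305:355,295:355],None,fx=10,fy=10,interpolation=2)
cv2.imwrite("pics/g1.png",b[:,:,::-1])
for nm,(u,v) in dict(bottle_cap=(243,194),tape=(364,216)).items():print(nm,L(ray(c,u,v,.15 if nm[0]=='b' else .019)))
```

```text
[[ 0.6329  0.0757  0.07  ]
 [ 0.6122 -0.1257  0.07  ]
 [ 0.4548  0.0954  0.07  ]
 [ 0.4343 -0.1069  0.07  ]]
chest [ 0.53353002 -0.01537112] -5.980056154842007
resid mm [[-0.0007, -0.0011], [-0.0003, 0.0005], [0.0001, -0.0], [0.0008, 0.0006]]
top: knob [0.0018 0.0003] post [ 0.0351 -0.001 ]
scene: knob [0.0027 0.0006] post [ 0.0358 -0.0031] corners NL,NR,FL [-0.0886  0.0987] [-0.0914 -0.1069] [ 0.0851 -0.1054]
g [ 0.5342 -0.2398  0.018 ]
g [ 0.5048 -0.254   0.018 ]
g [ 0.471  -0.2735  0.018 ]
g [ 0.4383 -0.2873  0.018 ]
bottle_cap [0.1203 0.1423]
tape [ 0.1158 -0.1481]
```

View pics/g1.png

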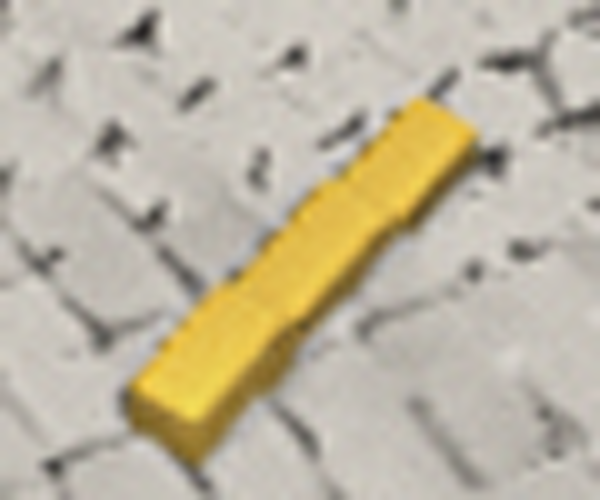

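The gauge's high (+y) end is at lower left of the scene crop (about (165,400)), i.e. the end nearer the robot, so its +y points at about -154° world. The chest fit leaves residuals ≤1 mm and the gauge comes out 107 mm long against 110, so both hold. I'll add a helper that expresses a target in the tool's axes.

```bash
cat >> h.py <<'E'
TH=np.radians(-5.98);O=np.array([.5345,-.0155])
CR=np.array([[np.cos(TH),-np.sin(TH)],[np.sin(TH),np.cos(TH)]])
def w(x,y,z):return np.r_[O+CR@[x,y],z]     # chest -> world
def go(*targets):
    s,p,R=state();y=np.degrees(np.arctan2(R[1,1],R[0,1]))
    print("t",round(s["t"],2),"tcp",p.round(4),"chest",(CR.T@(p[:2]-O)).round(4),"yaw",round(y,2),"q",s["q"].round(2),"open",s["opening"])
    for X in targets:
        d=R.T@(np.array(X)-p);print(" to",np.round(X,4),"d",d.round(4));p=np.array(X)
E
python3 - <<'E'
from h import *
go((.40,.15,.24),w(.035,-.002,.2))
E
```

```text
t 0.3 tcp [0.1319 0.5851 0.2403] chest [-0.4629  0.5554] yaw 77.29 q [ 1.26  0.13  1.49 -0.    1.52 -0.09] open 0.09290617046175885
 to [0.4  0.15 0.24] d [-0.3572 -0.3655  0.0005]
 to [ 0.5691 -0.0211  0.2   ] d [-0.2026 -0.1297  0.0401]
```

```bash
python3 inch.py '[[0.05,-0.0255,-0.0261,0,0],[0.05,-0.0255,-0.0261,0,0],[0.05,-0.0255,-0.0261,0,0],[0.05,-0.0255,-0.0261,0,0],[0.05,-0.0255,-0.0261,0,0],[0.05,-0.0255,-0.0261,0,0],[0.05,-0.0255,-0.0261,0,0],[0.05,-0.0255,-0.0261,0,0],[0.05,-0.0255,-0.0261,0,0],[0.05,-0.0255,-0.0261,0,0],[0.05,-0.0255,-0.0261,0,0],[0.05,-0.0255,-0.0261,0,0],[0.05,-0.0255,-0.0261,0,0],[0.05,-0.0255,-0.0261,0,0]]' 15
python3 inch.py '[[0.05,-0.0253,-0.0162,0.003,0],[0.05,-0.0253,-0.0162,0.003,0],[0.05,-0.0253,-0.0162,0.003,0],[0.05,-0.0253,-0.0162,0.003,0],[0.05,-0.0253,-0.0162,0.003,0],[0.05,-0.0253,-0.0162,0.003,0],[0.05,-0.0253,-0.0162,0.003,0],[0.05,-0.0253,-0.0162,0.003,0],[0.05,0,0,0,-0.117],[0.05,0,0,0,0],[0.05,0,0,0,0]]'
python3 - <<'E'
from h import *
go(w(.035,-.002,.114))
c=camrig.read_camera("wrist");cv2.imwrite("pics/w1.png",c["image"][:,:,::-1])
for n,X in dict(knob=w(0,0,.112),post=w(.035,-.002,.112),pin=w(.074,0,.09)).items():print(n,proj(c,X).round(1))
E
```

```text
t: 1.7
tool_pos: [0.4004, 0.1489, 0.2409]
orientation: [0.348, 3.122, 0.0]
force: [0.5, 0.9, -1.2]
opening: 0.0501
gripper_force: 0.0
t: 2.8
tool_pos: [0.5686, -0.0204, 0.2166]
orientation: [-0.169, -3.137, -0.0]
force: [-0.3, -0.1, -0.4]
opening: 0.0498
gripper_force: 0.0
t 2.8 tcp [ 0.5686 -0.0204  0.2166] chest [ 0.0344 -0.0013] yaw 83.83 q [-0.13  0.06  1.61  0.    1.47 -1.59] open 0.04978441140182247
 to [ 0.5691 -0.0211  0.114 ] d [-0.0006 -0.0007  0.1026]
knob [324.5 200.4]
post [321.8 249.4]
pin [324.8 288. ]
```

View pics/w1.png

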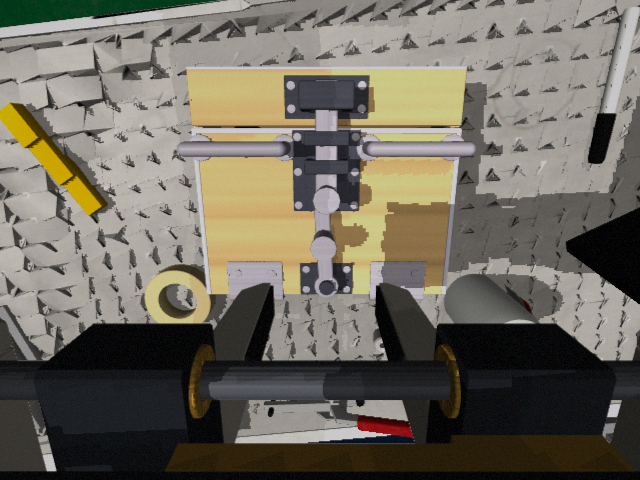

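Wrist view: knob at (326,200), post at (323,246), pin at (326,288), all within about 4 px of prediction; the gauge spans (10,106) to (98,211). Going down onto the catch post and gripping it.

```bash
python3 inch.py '[[0.05,0,-0.0007,0.02,0],[0.05,0,0,0.02,0],[0.05,0,0,0.02,0],[0.05,0,0,0.02,0],[0.05,0,0,0.02,0],[0.05,0,0,0.002,0],[0.0,0,0,0,0],[0.0,0,0,0,0],[0.0,0,0,0,0],[0.0,0,0,0,0],[0.0,0,0,0,0]]' 12
python3 - <<'E'
from h import *
go()
# arc about pin for post, in tool axes at yaw 84 (x=-chest x, y=chest y)
for a in np.arange(.05,1.45,.1):print((40*(np.cos(a+.1)-np.cos(a))).round(1),(-40*(np.sin(a+.1)-np.sin(a))).round(1),end=' | ')
E
```

```text
t: 3.95
tool_pos: [0.5691, -0.0214, 0.1154]
orientation: [0.165, 3.136, -0.0]
force: [-0.5, -0.2, 1.8]
opening: 0.0157
gripper_force: 12.0
t 3.95 tcp [ 0.5691 -0.0214  0.1154] chest [ 0.035  -0.0022] yaw 83.99 q [-0.13  0.14  1.71  0.    1.29 -1.59] open 0.015650824279407033
-0.4 -4.0 | -0.8 -3.9 | -1.2 -3.8 | -1.6 -3.7 | -1.9 -3.5 | -2.3 -3.3 | -2.6 -3.1 | -2.9 -2.8 | -3.1 -2.5 | -3.4 -2.2 | -3.6 -1.8 | -3.7 -1.4 | -3.9 -1.1 | -3.9 -0.7 |
```

```bash
python3 inch.py '[[0,-0.0004,-0.004,0,0],[0,-0.0008,-0.0039,0,0],[0,-0.0012,-0.0038,0,0],[0,-0.0016,-0.0037,0,0],[0,-0.0019,-0.0035,0,0],[0,-0.0023,-0.0033,0,0],[0,-0.0026,-0.0031,0,0],[0,-0.0029,-0.0028,0,0],[0,-0.0031,-0.0025,0,0],[0,-0.0034,-0.0022,0,0],[0,-0.0036,-0.0018,0,0],[0,-0.0037,-0.0014,0,0],[0,-0.0039,-0.0011,0,0],[0,-0.0039,-0.0007,0,0],[0,0,0,0,0]]'
python3 inch.py '[[0.04,0,0,0,0],[0.04,0,0,0,0],[0.04,0,0,0,0],[0.04,0,0,-0.02,0],[0.04,0,0,-0.02,0],[0.04,0,0,-0.01,0]]'
python3 - <<'E'
from h import *
go(w(.0,0,.155))
E
```

```text
t: 5.45
tool_pos: [0.6006, -0.0627, 0.1148]
orientation: [0.165, 3.136, 0.0]
force: [1.7, 4.7, 4.1]
opening: 0.0154
gripper_force: 12.0
t: 6.05
tool_pos: [0.6005, -0.0631, 0.1664]
orientation: [0.165, 3.135, -0.001]
force: [1.0, 0.1, -0.1]
opening: 0.04
gripper_force: 0.0
t 6.05 tcp [ 0.6005 -0.0631  0.1664] chest [ 0.0706 -0.0404] yaw 83.98 q [-0.19  0.18  1.57 -0.    1.39 -1.65] open 0.04003602486999587
 to [ 0.5345 -0.0155  0.155 ] d [0.0707 0.0404 0.0112]
```

```bash
python3 inch.py '[[0.05,0.0175,0.0101,0,0],[0.05,0.0175,0.0101,0,0],[0.05,0.0175,0.0101,0,0],[0.05,0.0175,0.0101,0,0],[0.05,0,0,0.02,0],[0.05,0,0,0.02,0],[0.05,0,0,0.009,0],[0,0,0,0,0],[0,0,0,0,0],[0,0,0,0,0],[0,0,0,0,0],[0,0,0,0,0]]' 30
python3 inch.py '[[0,-0.004,0,0,0],[0,-0.004,0,0,0],[0,-0.004,0,0,0],[0,-0.004,0,0,0],[0,-0.004,0,0,0],[0,-0.004,0,0,0],[0,-0.003,0,0,0],[0,-0.001,0,0,0],[0,0,0,0,0]]'
python3 - <<'E'
from h import *
go()
E
```

```text
t: 7.25
tool_pos: [0.535, -0.0154, 0.1164]
orientation: [0.165, 3.136, -0.001]
force: [0.4, -2.6, 2.1]
opening: 0.0152
gripper_force: 30.1
t: 8.15
tool_pos: [0.5632, -0.0185, 0.1164]
orientation: [0.165, 3.136, -0.001]
force: [-1.9, -1.7, 6.2]
opening: 0.0154
gripper_force: 30.0
t 8.15 tcp [ 0.5632 -0.0185  0.1164] chest [0.0289 0.0001] yaw 83.99 q [-0.12  0.13  1.73 -0.    1.29 -1.59] open 0.015408242759664627
```

```bash
python3 inch.py '[[0.05,0,0,0,0],[0.05,0,0,0,0],[0.05,0,0,0,0],[0.05,0,0,-0.02,0],[0.05,0,0,-0.03,0],[0.05,0,0,-0.02,0.143],[0.05,0,0,0,0.143],[0.05,0,0,0,0.143],[0.05,0,0,0,0.143],[0.05,0,0,0,0.143],[0.05,0,0,0,0.143],[0.05,0,0,0,0.143],[0.05,0,0,0,0.143],[0.05,0,0,0,0.143],[0.05,0,0,0,0.143],[0.05,0,0,0,0.141],[0.05,0,0,0,0]]'
python3 - <<'E'
from h import *
c=camrig.read_camera("top");im=c["image"]
cv2.imwrite("pics/t2.png",cv2.resize(im[195:315,220:420],None,fx=4,fy=4,interpolation=2)[:,:,::-1])
go(w(-.034,-.064,.18),w(-.034,-.064,.113))
E
```

```text
t: 9.85
tool_pos: [0.5622, -0.0179, 0.1854]
orientation: [-2.337, -2.099, 0.0]
force: [-0.6, 0.1, -0.5]
opening: 0.0501
gripper_force: 0.0
t 9.9 tcp [ 0.5622 -0.0179  0.1854] chest [0.0278 0.0005] yaw -5.84 q [-0.12  0.06  1.66  0.    1.42 -0.02] open 0.05019242418377398
 to [ 0.494  -0.0756  0.18  ] d [-0.0643 -0.062   0.0054]
 to [ 0.494  -0.0756  0.113 ] d [-0.     0.     0.067]
```

```bash
python3 inch.py '[[0.05,-0.016,-0.0155,0.001,0],[0.05,-0.016,-0.0155,0.001,0],[0.05,-0.016,-0.0155,0.001,0],[0.05,-0.016,-0.0155,0.001,0],[0.05,0,0,0.02,0],[0.05,0,0,0.02,0],[0.05,0,0,0.02,0],[0.05,0,0,0.008,0],[0.0,0,0,0,0],[0.0,0,0,0,0],[0.0,0,0,0,0],[0.0,0,0,0,0],[0.0,0,0,0,0]]' 25
python3 - <<'E'
from h import *
go(w(-.034,-.064,.113))
r,f=np.hypot(122,34),np.arctan2(34,122);a=f+np.arange(0,1.81,.1)
print(np.c_[-np.diff(r*np.cos(a)),-np.diff(r*np.sin(a))].round(1).tolist())
E
```

```text
t: 11.2
tool_pos: [0.4944, -0.0753, 0.1144]
orientation: [2.334, 2.101, 0.001]
force: [-0.3, 0.0, -0.2]
opening: 0.0151
gripper_force: 0.0
t 11.2 tcp [ 0.4944 -0.0753  0.1144] chest [-0.0336 -0.0636] yaw -6.0 q [-0.25 -0.04  1.9  -0.    1.28 -0.15] open 0.015113185612789072
 to [ 0.494  -0.0756  0.113 ] d [-0.0004 -0.0004  0.0014]
[[4.0, -12.0], [5.2, -11.6], [6.3, -11.0], [7.4, -10.3], [8.4, -9.5], [9.3, -8.6], [10.1, -7.7], [10.8, -6.6], [11.4, -5.5], [11.9, -4.3], [12.3, -3.1], [12.5, -1.9], [12.6, -0.6], [12.6, 0.6], [12.5, 1.9], [12.3, 3.1], [11.9, 4.4], [11.4, 5.5]]
```

```bash
python3 inch.py '[[0,0,0,0,0],[0,0,0,0,0],[0,0,0,0,0]]'; python3 inch.py '[[0,0,0.004,-0.012,0],[0,0,0.0052,-0.0116,0],[0,0,0.0063,-0.011,0]]'
```

```text
t: 11.5
tool_pos: [0.4932, -0.0751, 0.114]
orientation: [-2.334, -2.101, 0.002]
force: [-6.0, 0.8, 6.2]
opening: 0.0089
gripper_force: 25.0
t: 11.8
tool_pos: [0.5076, -0.0767, 0.1483]
orientation: [-2.332, -2.099, 0.005]
force: [-9.0, -1.0, -3.2]
opening: 0.0091
gripper_force: 25.0
```

View pics/t2.png

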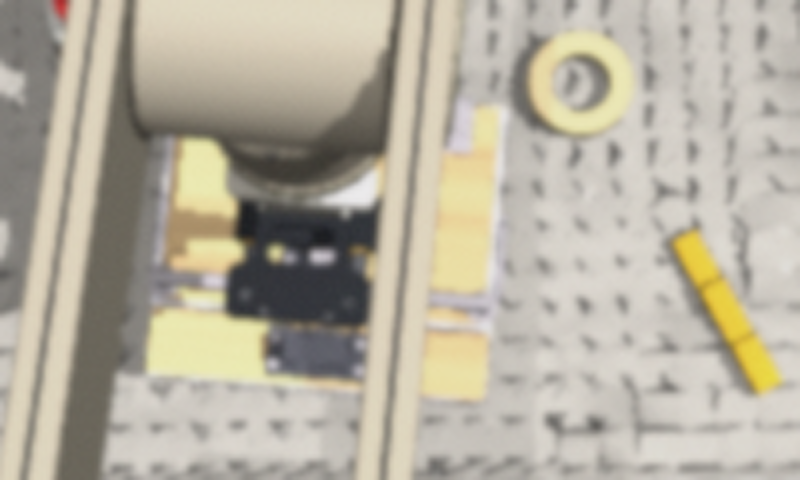

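The arm hides the latch in this picture, with the gauge unmoved at (727,310). The tool has risen 34 mm with only a few N, so the lid is free. Continuing the arc.

```bash
python3 inch.py '[[0,0,0.0074,-0.0103,0],[0,0,0.0084,-0.0095,0],[0,0,0.0093,-0.0086,0],[0,0,0.0101,-0.0077,0],[0,0,0.0108,-0.0066,0]]'; python3 inch.py '[[0,0,0.0114,-0.0055,0],[0,0,0.0119,-0.0043,0],[0,0,0.0123,-0.0031,0],[0,0,0.0125,-0.0019,0],[0,0,0.0126,-0.0006,0],[0,0,0.0126,0.0006,0],[0,0,0.0125,0.0019,0],[0,0,0.0123,0.0031,0],[0,0,0.0119,0.0044,0],[0,0,0.0085,0.004,0],[0,0,0,0,0],[0,0,0,0,0],[0,0,0,0,0]]'
python3 - <<'E'
from h import *
go(w(.146,-.064,.174))
E
```

```text
t: 12.3
tool_pos: [0.5542, -0.0818, 0.194]
orientation: [-2.334, -2.101, 0.004]
force: [-10.4, 0.5, 9.2]
opening: 0.009
gripper_force: 25.0
t: 13.6
tool_pos: [0.6741, -0.0947, 0.1939]
orientation: [2.333, 2.099, 0.003]
force: [3.9, -4.0, 2.7]
opening: 0.0088
gripper_force: 25.0
t 13.6 tcp [ 0.6741 -0.0947  0.1939] chest [ 0.1471 -0.0643] yaw -6.03 q [-0.21  0.37  1.3  -0.    1.47 -0.11] open 0.008828350185063272
 to [ 0.673  -0.0944  0.174 ] d [ 0.0003 -0.0012  0.0199]
```

```bash
python3 inch.py '[[0.022,0,0,0,0],[0.022,0,0,0,0],[0.022,0,0,0,0],[0.022,0,0,-0.02,0],[0.022,0,0,-0.03,0],[0.022,0,0,-0.02,0],[0.03,0,0,0,0]]'
python3 - <<'E'
from h import *
go((.4817,-.2657,.20))
E
```

```text
t: 14.3
tool_pos: [0.6744, -0.094, 0.2665]
orientation: [2.331, 2.099, 0.006]
force: [-0.0, -0.1, 0.5]
opening: 0.026
gripper_force: 0.0
t 14.3 tcp [ 0.6744 -0.094   0.2665] chest [ 0.1473 -0.0635] yaw -5.99 q [-0.21  0.34  1.2   0.    1.6  -0.11] open 0.026027124451656992
 to [ 0.4817 -0.2657  0.2   ] d [-0.1909 -0.1741  0.0656]
```

```bash
python3 inch.py '[[0.05,-0.0239,-0.0218,0,0],[0.05,-0.0239,-0.0218,0,0],[0.05,-0.0239,-0.0218,0,0],[0.05,-0.0239,-0.0218,0,0],[0.05,-0.0239,-0.0218,0,0],[0.05,-0.0239,-0.0218,0,0],[0.05,-0.0239,-0.0218,0,0],[0.05,-0.0239,-0.0218,0.02,0],[0.05,0,0,0.02,0.144],[0.05,0,0,0.02,0.144],[0.05,0,0,0,0.144],[0.05,0,0,0,0.144],[0.05,0,0,0,0.144],[0.05,0,0,0,0.144],[0.05,0,0,0,0.143],[0.05,0,0,0,0],[0.05,0,0,0,0]]'
python3 - <<'E'
from h import *
c=camrig.read_camera("wrist");cv2.imwrite("pics/w2.png",c["image"][:,:,::-1])
m=yellow(c);cs,_=cv2.findContours(m,0,2)
for q in sorted(cs,key=cv2.contourArea)[-3:]:
    r=cv2.minAreaRect(q);print(cv2.contourArea(q),np.round(cv2.boxPoints(r)).tolist(),[ray(c,*b,.017).round(3)[:2].tolist() for b in cv2.boxPoints(r)])
print(proj(c,(.4862,-.2635,.017)))
go((.4817,-.2657,.026))
E
```

```text
t: 16.0
tool_pos: [0.479, -0.2655, 0.2013]
orientation: [-3.056, -0.721, 0.002]
force: [-0.6, 0.0, -0.4]
opening: 0.0498
gripper_force: 0.0
3390.5 [[-0.0, 0.0], [58.0, 0.0], [58.0, 87.0], [0.0, 87.0]] [[0.527, 0.043], [0.548, 0.002], [0.486, -0.014], [0.464, 0.029]]
5745.0 [[-27.0, 120.0], [0.0, 76.0], [140.0, 159.0], [113.0, 204.0]] [[0.428, 0.043], [0.473, 0.031], [0.46, -0.094], [0.411, -0.085]]
11320.5 [[46.0, 111.0], [121.0, -44.0], [213.0, 0.0], [138.0, 156.0]] [[0.462, -0.01], [0.598, -0.032], [0.602, -0.106], [0.462, -0.091]]
[326.73201147 217.77996405]
t 16.05 tcp [ 0.4791 -0.2656  0.2015] chest [-0.029  -0.2545] yaw -63.47 q [-0.6   0.01  1.68  0.    1.45  0.51] open 0.04980980975580445
 to [ 0.4817 -0.2657  0.026 ] d [0.0023 0.0015 0.1755]
```

View pics/w2.png

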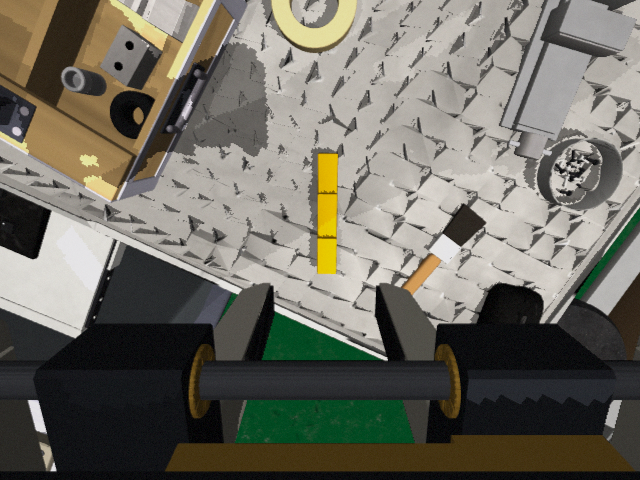

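Wrist view: the chest stands open with its left bay empty, and the gauge runs from (328,153) to (327,274) with steps at rows 194 and 237. Checking both end-for-end hypotheses against those rows.

Run:
```python
from h import *
c=camrig.read_camera("wrist");d=camrig.read_camera("scene")
print("cam",(-np.array(c["R"]).T@c["t"]).round(3))
a,b=ray(c,328,153,0)[:2],ray(c,327,274,0)[:2]
for n,zf,zm,zn in(("near high",.012,.017,.022),("far high",.022,.017,.012)):
    A=ray(c,328,153,zf)[:2];B=ray(c,327,274,zn)[:2];D=(B-A)/np.linalg.norm(B-A)
    C=(A+B)/2; yaxis=D if zn>zf else -D
    P=lambda y,z:np.r_[C+yaxis*y,z]
    pts=[P(.055,.022),P(.01,.022),P(.01,.017),P(-.022,.017),P(-.022,.012),P(-.055,.012)]
    print(n,"len",np.linalg.norm(B-A).round(4),"C",C.round(4),"ang",np.degrees(np.arctan2(*yaxis[::-1])).round(1),"grip",P(.005,0)[:2].round(4))
    print(" wrist rows",[proj(c,p)[1].round(0) for p in pts]);print(" scene",[proj(d,p).round(1).tolist() for p in pts])
g=c["image"][148:280,322:334].mean(1).astype(int)
print(np.abs(np.diff(g.sum(1))).argsort()[-12:]+148, g[::6].tolist())
```

```text
cam [ 0.549 -0.23   0.346]
near high len 0.1102 C [ 0.4886 -0.2633] ang -153.9 grip [ 0.4841 -0.2655]
 wrist rows [np.float64(274.0), np.float64(227.0), np.float64(226.0), np.float64(191.0), np.float64(190.0), np.float64(153.0)]
 scene [[310.9, 344.6], [323.0, 330.9], [323.0, 332.4], [331.2, 323.0], [331.2, 324.5], [339.4, 315.1]]
far high len 0.1144 C [ 0.4871 -0.2641] ang 26.2 grip [ 0.4916 -0.2618]
 wrist rows [np.float64(156.0), np.float64(207.0), np.float64(206.0), np.float64(240.0), np.float64(239.0), np.float64(272.0)]
 scene [[339.0, 312.5], [327.7, 325.4], [327.7, 327.0], [319.4, 336.5], [319.4, 338.0], [310.6, 348.2]]
[194 237 190 191 192 236 235 148 273 153 193 238] [[156, 152, 146], [218, 173, 0], [227, 183, 0], [228, 184, 0], [227, 183, 0], [228, 184, 0], [227, 183, 0], [226, 182, 0], [228, 184, 0], [228, 183, 0], [228, 184, 0], [228, 184, 0], [228, 189, 0], [231, 200, 0], [231, 200, 0], [138, 106, 0], [230, 201, 0], [231, 201, 0], [230, 201, 0], [230, 201, 0], [230, 202, 0], [207, 199, 181]]
```

The near-high hypothesis gives a length of 110.2 mm (against 114.4) and fits the scene view better, so the high end is nearer the robot. The grip point at (0.483,-0.2656) lies within the middle step either way.

```bash
python3 - <<'E'
from h import *
go((.4833,-.2657,.026))
E
python3 inch.py '[[0.05,0.0036,0.0018,0.035,0],[0.05,0,0,0.035,0],[0.05,0,0,0.035,0],[0.05,0,0,0.03,0],[0.05,0,0,0.02,0],[0.05,0,0,0.015,0],[0.05,0,0,0.005,0],[0.05,0,0,0,0],[0,0,0,0,0],[0,0,0,0,0],[0,0,0,0,0],[0,0,0,0,0],[0,0,0,0,0]]' 20
python3 inch.py '[[0,0,0,-0.02,0],[0,0,0,-0.04,0],[0,0,0,-0.04,0],[0,0,0,-0.04,0],[0,0,0,-0.02,0],[0,0,0,0,0]]'
python3 - <<'E'
from h import *
c=camrig.read_camera("wrist");cv2.imwrite("pics/w3.png",c["image"][:,:,::-1])
go(w(.013,.05,.18),w(.013,.05,.036))
E
```

```text
t 16.15 tcp [ 0.4793 -0.2657  0.2019] chest [-0.0288 -0.2546] yaw -63.56 q [-0.6   0.01  1.68  0.    1.45  0.51] open 0.04997839450951589
 to [ 0.4833 -0.2657  0.026 ] d [0.0036 0.0018 0.1759]
t: 17.45
tool_pos: [0.4838, -0.2661, 0.0278]
orientation: [3.059, 0.714, 0.001]
force: [0.4, 0.2, 3.0]
opening: 0.0179
gripper_force: 20.0
t: 18.05
tool_pos: [0.4855, -0.2673, 0.1919]
orientation: [3.054, 0.713, 0.008]
force: [0.4, 0.2, -1.0]
opening: 0.0176
gripper_force: 20.0
t 18.1 tcp [ 0.4844 -0.2666  0.1891] chest [-0.0237 -0.2549] yaw -63.71 q [-0.6   0.03  1.69 -0.    1.42  0.52] open 0.017876531395587397
 to [0.5526 0.0329 0.18  ] d [ 0.1938 -0.2383  0.0086]
 to [0.5526 0.0329 0.036 ] d [-0.0003 -0.0005  0.144 ]
```

View pics/w3.png

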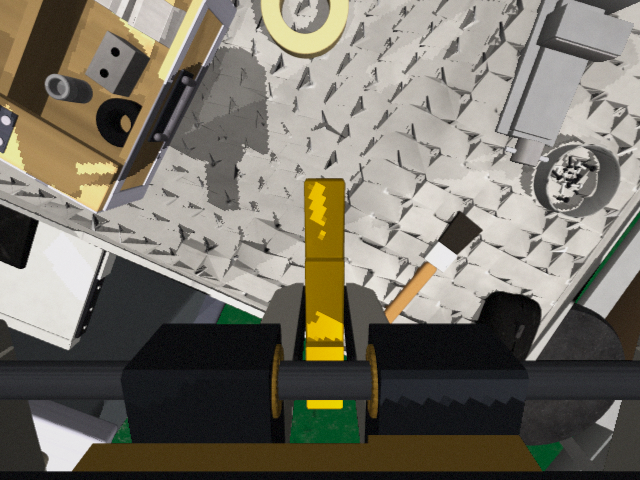

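The gauge is held level between the pads, with its far end at (324,180) and steps at rows 258 and 345. I'll compute where the grip lies along it.

Run:
```python
from h import *
c=camrig.read_camera("wrist");s,p,R=state()
for v in (180,258,345):
  for z in(.012,.017,.022):
    print(v,z,(R.T@(ray(c,324,v,p[2]-.026+z)-p)).round(4)[:2])
print(R[:,2])
```

```text
180 0.012 [0.0611 0.0005]
180 0.017 [0.0617 0.0005]
180 0.022 [0.0622 0.0005]
258 0.012 [0.0256 0.0005]
258 0.017 [0.0272 0.0005]
258 0.022 [0.0289 0.0005]
345 0.012 [-0.0196  0.0004]
345 0.017 [-0.0166  0.0004]
345 0.022 [-0.0135  0.0004]
[ 2.06815439e-04 -2.18495948e-04 -9.99999955e-01]
```

```bash
python3 inch.py '[[0,0.016,-0.0199,0,0],[0,0.016,-0.0199,0,0],[0,0.016,-0.0199,0,0],[0,0.016,-0.0199,0,0],[0,0.016,-0.0199,0,0],[0,0.016,-0.0199,0,0],[0,0.016,-0.0199,0,0],[0,0.016,-0.0199,0,0],[0,0.016,-0.0199,0,0],[0,0.016,-0.0199,0,0],[0,0.016,-0.0199,0,0],[0,0.016,-0.0194,0,0],[0,0,0,0,0.141],[0,0,0,0,0.141],[0,0,0,0,0.141],[0,0,0,0,0.141],[0,0,0,0,0],[0,0,0,0,0]]'
python3 - <<'E'
from h import *
go(w(.012,.05,.10),w(.012,.05,.036))
E
```

```text
t: 19.95
tool_pos: [0.5492, 0.0328, 0.1855]
orientation: [3.138, -0.158, -0.005]
force: [0.2, -0.7, -0.3]
opening: 0.0179
gripper_force: 20.0
t 19.95 tcp [0.5492 0.0328 0.1855] chest [0.0095 0.0496] yaw -95.78 q [-0.03  0.03  1.69  0.    1.42  1.64] open 0.0178705044084412
 to [0.5516 0.033  0.1   ] d [ 0.0027 -0.0005  0.0855]
 to [0.5516 0.033  0.036 ] d [ 0.0002 -0.      0.064 ]
```

```bash
python3 inch.py '[[0,0.0027,-0.0005,0.02,0],[0,0,0,0.025,0],[0,0,0,0.025,0],[0,0,0,0.025,0],[0,0,0,0.025,0],[0,0,0,0.015,0],[0,0,0,0.008,0],[0,0,0,0.004,0],[0,0,0,0.001,0],[0,0,0,0,0],[0,0,0,0,0]]'
python3 - <<'E'
from h import *
go()
E
```

```text
t: 21.05
tool_pos: [0.5537, 0.0329, 0.0405]
orientation: [-3.137, 0.165, -0.003]
force: [0.2, -0.6, 0.4]
opening: 0.0178
gripper_force: 20.0
t 21.05 tcp [0.5537 0.0329 0.0405] chest [0.0141 0.0502] yaw -96.01 q [-0.03  0.2   1.8  -0.    1.14  1.64] open 0.017766080785453945
```

```bash
python3 inch.py '[[0,0,0,0.0025,0],[0,0,0,0.002,0],[0,0,0,0,0],[0,0,0,0,0]]'
python3 inch.py '[[0.03,0,0,0,0],[0.03,0,0,0,0],[0.03,0,0,0,0],[0.03,0,0,-0.01,0],[0.03,0,0,-0.03,0],[0.03,0,0,-0.04,0],[0.03,0,0,-0.04,0],[0.03,0,0,-0.04,0],[0.03,0,0,-0.04,0],[0.03,0,0,0,0]]'
python3 - <<'E'
from h import *
c=camrig.read_camera("wrist");cv2.imwrite("pics/w4.png",c["image"][:,:,::-1])
m=yellow(c);print(proj(c,w(.018,.05,.025)),proj(c,w(-.037,.05,.03)),proj(c,w(.073,.05,.02)))
go(w(.147,-.064,.27))
E
```

```text
t: 21.45
tool_pos: [0.5534, 0.033, 0.0358]
orientation: [3.137, -0.165, 0.002]
force: [-1.5, 0.9, 6.3]
opening: 0.0179
gripper_force: 20.0
t: 22.45
tool_pos: [0.5562, 0.0329, 0.2432]
orientation: [-3.137, 0.165, -0.019]
force: [1.2, -0.2, -0.1]
opening: 0.0299
gripper_force: 0.0
[326.1387184  218.49043777] [326.14437875 271.67200539] [326.13275023 162.4167422 ]
t 22.5 tcp [0.555  0.0329 0.2397] chest [0.0154 0.0503] yaw -96.03 q [-0.03  0.    1.62 -0.    1.51  1.64] open 0.030304470052733967
 to [ 0.674  -0.0945  0.27  ] d [ 0.132   0.1142 -0.0293]
```

View pics/w4.png

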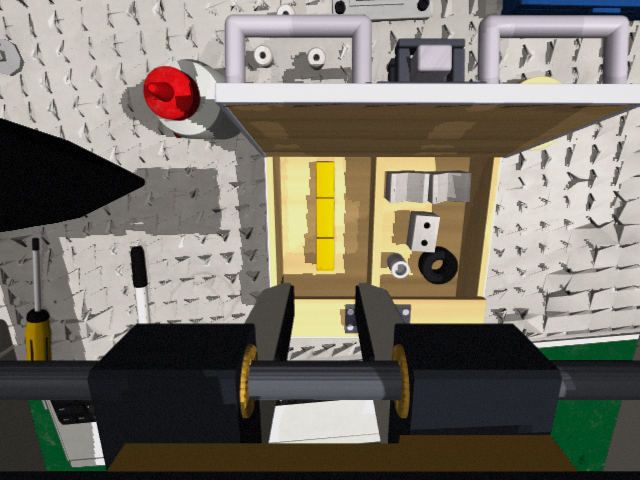

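The gauge lies along the left bay at (326,217), level with the prediction, and the right handle is at (555,20). Going back to that handle to shut the lid.

```bash
python3 inch.py '[[0.022,0.0,0.0,-0.03,0],[0.022,0.0165,0.0143,0,0],[0.022,0.0165,0.0143,0,0],[0.022,0.0165,0.0143,0,0],[0.022,0.0165,0.0143,0,0],[0.022,0.0165,0.0143,0,0],[0.022,0.0165,0.0143,0,0],[0.022,0.0165,0.0143,0,0],[0.022,0.0165,0.0143,0,0],[0.022,0,0,0,-0.143],[0.022,0,0,0,-0.143],[0.022,0,0,0,-0.143],[0.022,0,0,0,-0.143],[0.022,0,0,0,-0.143],[0.022,0,0,0,-0.143],[0.022,0,0,0,-0.143],[0.022,0,0,0,-0.143],[0.022,0,0,0,-0.143],[0.022,0,0,0,-0.143],[0.022,0,0,0,-0.141]]'
python3 inch.py '[[0.022,0,0,0,0],[0.022,0,0,0,0]]'
python3 - <<'E'
from h import *
go(w(.1472,-.064,.194))
c=camrig.read_camera("wrist");print(c["R"].round(2)[2],proj(c,w(.147,-.064,.184)))
E
```

```text
t: 24.5
tool_pos: [0.6714, -0.0945, 0.2631]
orientation: [-2.327, -2.107, 0.003]
force: [-0.8, -0.1, 0.2]
opening: 0.0219
gripper_force: 0.0
t: 24.7
tool_pos: [0.6716, -0.0945, 0.2637]
orientation: [-2.338, -2.096, 0.002]
force: [0.0, 0.4, -0.8]
opening: 0.0219
gripper_force: 0.0
t 24.7 tcp [ 0.6716 -0.0945  0.2637] chest [ 0.1446 -0.0643] yaw -6.26 q [-0.22  0.34  1.21  0.    1.6  -0.11] open 0.021852428719068714
 to [ 0.6742 -0.0945  0.194 ] d [0.0003 0.0027 0.0697]
[-0.03 -0.28 -0.96] [326.81481831 262.5086833 ]
```

```bash
python3 inch.py '[[0.022,0,0.0027,0.02,0],[0.022,0,0,0.02,0],[0.022,0,0,0.02,0],[0.022,0,0,0.009,0],[0.022,0,0,0,0],[0,0,0,0,0],[0,0,0,0,0],[0,0,0,0,0],[0,0,0,0,0]]' 25
python3 inch.py '[[0,0,-0.0085,-0.004,0],[0,0,-0.0119,-0.0044,0],[0,0,-0.0123,-0.0031,0],[0,0,-0.0125,-0.0019,0],[0,0,-0.0126,-0.0006,0]]'
python3 - <<'E'
from h import *
go()
E
```

```text
t: 25.65
tool_pos: [0.6749, -0.095, 0.1974]
orientation: [2.335, 2.101, 0.001]
force: [-4.3, -0.7, 5.7]
opening: 0.0092
gripper_force: 25.0
t: 26.15
tool_pos: [0.6191, -0.089, 0.2131]
orientation: [2.331, 2.098, 0.007]
force: [3.6, 0.7, 5.6]
opening: 0.0091
gripper_force: 25.0
t 26.15 tcp [ 0.6191 -0.089   0.2131] chest [ 0.0918 -0.0643] yaw -6.01 q [-0.23  0.2   1.46  0.    1.47 -0.12] open 0.009103812219781012
```

```bash
python3 inch.py '[[0,0,-0.0126,0.0006,0],[0,0,-0.0125,0.0019,0],[0,0,-0.0123,0.0031,0],[0,0,-0.0119,0.0043,0],[0,0,-0.0114,0.0055,0],[0,0,-0.0108,0.0066,0],[0,0,-0.0101,0.0077,0],[0,0,-0.0093,0.0086,0],[0,0,-0.0084,0.0095,0],[0,0,-0.0074,0.0103,0],[0,0,-0.0063,0.011,0],[0,0,0,0,0]]'
python3 - <<'E'
from h import *
go(w(-.0335,-.064,.117))
E
```

```text
t: 27.35
tool_pos: [0.5026, -0.0765, 0.1392]
orientation: [-2.333, -2.1, 0.003]
force: [-7.6, 2.1, 1.5]
opening: 0.0091
gripper_force: 25.0
t 27.35 tcp [ 0.5026 -0.0765  0.1392] chest [-0.0254 -0.064 ] yaw -6.02 q [-0.25 -0.04  1.85 -0.    1.33 -0.15] open 0.009114836807139155
 to [ 0.4945 -0.0757  0.117 ] d [-0.0001 -0.008   0.0222]
```

```bash
python3 inch.py '[[0,0,-0.003,0.007,0],[0,0,-0.003,0.007,0],[0,0,-0.002,0.006,0],[0,0,0,0.001,0],[0,0,0,0,0]]'
python3 inch.py '[[0.04,0,0,0,0],[0.04,0,0,0,0],[0.04,0,0,0,0],[0.05,0,0,-0.02,0],[0.05,0,0,-0.03,0],[0.05,0,0,-0.02,0],[0.05,0,0,0,0],[0.05,0,0,0,0],[0.05,0,0,0,0],[0.05,0,0,0,0]]'
python3 - <<'E'
from h import *
c=camrig.read_camera("wrist");cv2.imwrite("pics/w5.png",c["image"][:,:,::-1])
print([proj(c,X).round() for X in (w(-.034,-.064,.109),w(.029,0,.112))])
go(w(.0285,0,.18))
E
```

```text
t: 27.85
tool_pos: [0.4946, -0.0756, 0.1188]
orientation: [-2.332, -2.099, 0.005]
force: [-10.5, 1.8, 1.3]
opening: 0.009
gripper_force: 25.0
t: 28.85
tool_pos: [0.4962, -0.076, 0.1883]
orientation: [-2.334, -2.101, 0.002]
force: [-1.2, 0.3, -0.7]
opening: 0.0499
gripper_force: 0.0
[array([320., 263.]), array([426., 162.])]
t 28.9 tcp [ 0.4963 -0.0761  0.1884] chest [-0.0317 -0.0642] yaw -6.02 q [-0.25 -0.1   1.82 -0.    1.43 -0.15] open 0.04992075536042933
 to [ 0.5628 -0.0185  0.18  ] d [0.0642 0.0602 0.0083]
```

View pics/w5.png

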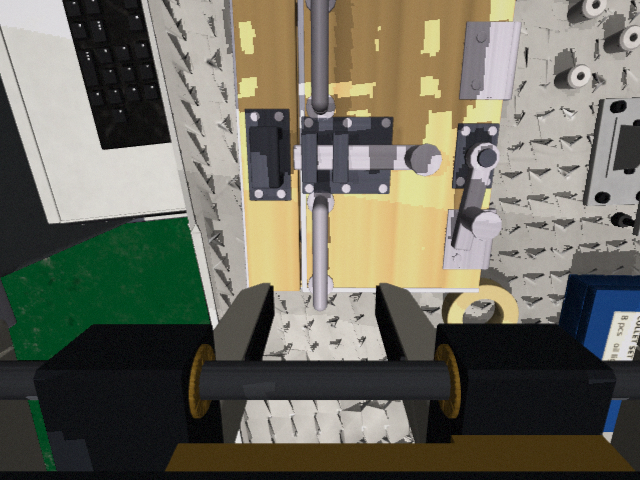

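The lid is shut and the drawn bolt's knob is at (426,160), 2 px from prediction, with the catch well aside. Moving to the knob.

```bash
python3 inch.py '[[0.05,0.016,0.015,0,0],[0.05,0.016,0.015,0,0],[0.05,0.016,0.015,0,0],[0.05,0.0162,0.0152,0,0],[0.05,0,0,0,-0.143],[0.05,0,0,0,-0.143],[0.05,0,0,0,-0.143],[0.05,0,0,0,-0.143],[0.05,0,0,0,-0.143],[0.05,0,0,0,-0.143],[0.05,0,0,0,-0.143],[0.05,0,0,0,-0.143],[0.05,0,0,0,-0.143],[0.05,0,0,0,-0.143],[0.05,0,0,0,-0.141],[0.05,0,0,0,0],[0.05,0,0,0,0]]' 30
python3 - <<'E'
from h import *
go(w(.0285,0,.117))
E
```

```text
t: 30.6
tool_pos: [0.5633, -0.0186, 0.1891]
orientation: [-0.171, -3.136, -0.0]
force: [0.3, -0.4, -0.3]
opening: 0.0498
gripper_force: 0.0
t 30.6 tcp [ 0.5633 -0.0186  0.1891] chest [ 0.029  -0.0001] yaw 83.75 q [-0.12  0.06  1.65  0.    1.42 -1.59] open 0.049787724951632806
 to [ 0.5628 -0.0185  0.117 ] d [0.0004 0.0001 0.0721]
```

```bash
python3 inch.py '[[0.05,0,0,0.025,0],[0.05,0,0,0.025,0],[0.05,0,0,0.018,0],[0.05,0,0,0.004,0],[0,0,0,0,0],[0,0,0,0,0],[0,0,0,0,0],[0,0,0,0,0],[0,0,0,0,0],[0,0,0,0,0]]'
python3 inch.py '[[0,0.004,0,0,0],[0,0.004,0,0,0],[0,0.004,0,0,0],[0,0.004,0,0,0],[0,0.004,0,0,0],[0,0.004,0,0,0],[0,0.003,0,0,0],[0,0.002,0,0,0],[0,0.001,0,0,0],[0,0,0,0,0],[0,0,0,0,0]]'
python3 - <<'E'
from h import *
go()
E
```

```text
t: 31.6
tool_pos: [0.5641, -0.0186, 0.1185]
orientation: [0.165, 3.136, 0.0]
force: [0.7, 1.3, 2.9]
opening: 0.015
gripper_force: 30.0
t: 32.7
tool_pos: [0.5356, -0.0156, 0.1186]
orientation: [0.164, 3.132, -0.0]
force: [11.3, 1.4, -0.9]
opening: 0.0148
gripper_force: 30.0
t 32.7 tcp [ 0.5356 -0.0156  0.1186] chest [0.0011 0.    ] yaw 83.99 q [-0.13  0.05  1.81  0.    1.28 -1.59] open 0.014814485960268962
```

The bolt has met its stop (11 N, tool at chest x = 1 mm, where it started). Releasing, lifting clear and checking.

```bash
python3 inch.py '[[0.05,0,0,0,0],[0.05,0,0,0,0],[0.05,0,0,0,0],[0.05,0,0,0,0],[0.05,0,0,-0.02,0],[0.05,0,0,-0.03,0],[0.05,-0.02,0,-0.03,0],[0.05,-0.014,0,-0.02,0],[0.05,0,0,0,0],[0.05,0,0,0,0],[0.05,0,0,0,0]]'
python3 - <<'E'
from h import *
c=camrig.read_camera("wrist");cv2.imwrite("pics/w6.png",c["image"][:,:,::-1])
print(proj(c,w(0,0,.112)).round(),proj(c,w(.029,0,.112)).round());go();print(robot.read_state()["force"])
E
```

```text
t: 33.8
tool_pos: [0.5661, -0.0189, 0.2157]
orientation: [-0.164, -3.134, -0.0]
force: [-0.2, 0.2, -0.4]
opening: 0.0501
gripper_force: 0.0
[323. 205.] [323. 246.]
t 33.85 tcp [ 0.566  -0.0189  0.2157] chest [ 0.0317 -0.0001] yaw 84.0 q [-0.12  0.06  1.61  0.    1.48 -1.59] open 0.0497360619897069
[-0.09226582  0.61546755 -0.39137163]
```

View pics/w6.png

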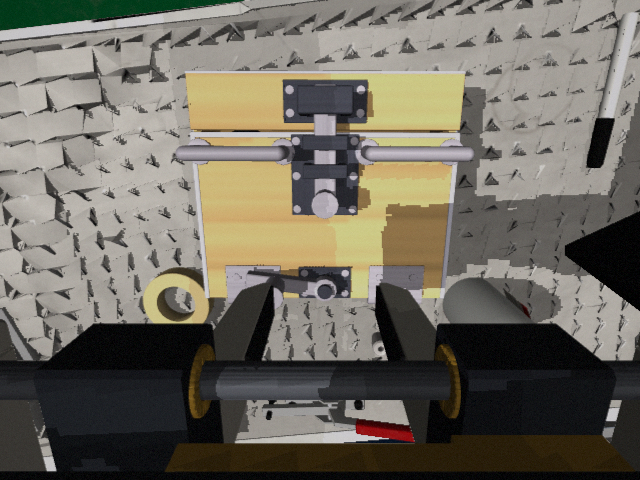

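The knob is at (325,205), matching the home prediction (323,205). The bolt's nose is under the staple, the lid is shut and the bystanders are in place. Handing in.

```bash
python3 -c "
from plant import robot, camrig, close_job
print(close_job())"
```

```text
the job is handed in; nothing more can be done
None
```

The gauge is flat in the left-hand bay, the lid is shut with the bolt fully home, and I handed the job in at about 34 s; the hand-in printed no verdict.

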